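Pack out and clamp a microscope focus housing

TASK

Clamp the white focus housing in the assembly jig: the clamp's stroke is short, so find by trial the thickest of the three steel packers in the tray that goes all the way down into the gap between the clamp's steel face and the housing, and stand it there upright on the plate, centred across the clamp. Then swing the clamp's lever all the way shut so that the pad presses on the packer. The two packers that are not used belong in the tray.

Things in the scene. Friction and masses are not known exactly. Their poses are not given: they have to be found in the camera images.
- jig: Clamping jig, fixed: aluminium plate 110 x 235 x 12 mm with a blue clamp body on it. Origin: underside of the plate, below the middle of the clamp's steel front face; z up. That face is the plane y = 0, looks along -y, is 42 mm wide (x) and spans z = 12 to 66 mm. The clamp lies behind it, y = 0 to 52 mm, 42 mm wide; feet with screws to x = +-35 mm, z under 28 mm, y = 16 to 50 mm.
- gap_foot (a point): Foot of the clamp's front face, on the plate's top; axes as the jig. The gap runs from here along -y to the white housing; width unknown, 13.2 to 24 mm, new each time; open on top and at both x ends. Housing: loose, 0.6 kg, 42 mm wide (x), centred to 2 mm, 56 mm long, top 36 mm above this point (rib to 43 mm from 9 mm behind its face on), backed along -y by an end stop.
- clamp_pad: Orange sprung pad of the clamp, 18 mm disc, 34 mm above the jig's underside. Origin: on its axis, 1.6 mm in front of its face. Lever at 0: the face is 1.6 mm behind the clamp's front face. Lever shut, nothing in the way: 6.2 mm out of it (jig's -y). It springs at 3 N/mm, so it presses a packer only if the play left in the gap is small; it must press with over 3 N (play under 5.2 mm).
- clamp_lever (a joint): Lever angle, rad. 0 = open, the lever points along the jig's +y, away from the gap; 1.6 = fully shut (end stop), it points along the jig's -x. It turns counter-clockwise seen from above about an upright axis at x = 0, y = 30 mm of the jig, starts at 0 to 0.25 and stays where it is left (friction 0.15 N m, the clamp's spring adds up to 0.1 N m).
- lever_knob (a point): Middle of the black upright grip at the lever's end, 85 mm from the lever's axis, 99 mm above the bench. Grip: 20 mm diameter, 82 to 112 mm above the bench, on a flat steel lever at 70 to 78 mm above the bench.
- packer_tray: Pressed steel instrument tray, 250 (x) x 136 (y) x 28 mm high, fixed. Origin: centre of its underside; inner floor 218 x 104 mm, 1.6 mm above the bench.
- packer_a: Ground steel packer (spacer block), 54 mm long (x), 12 mm thick (y), 40 mm high (z), about 0.19 kg. Origin: centre of its underside. Stands in the tray, length about along the tray's x, in a row of three, 33 mm apart, that differ only in thickness (12, 16, 20 mm); their places vary. In the gap its length lies along the jig's x; fingers on its two ends pass outside clamp and housing.
- packer_b: Ground steel packer (spacer block), 54 mm long (x), 16 mm thick (y), 40 mm high (z), about 0.26 kg. Origin: centre of its underside. Stands in the tray, length about along the tray's x, in a row of three, 33 mm apart, that differ only in thickness (12, 16, 20 mm); their places vary. In the gap its length lies along the jig's x; fingers on its two ends pass outside clamp and housing.
- packer_c: Ground steel packer (spacer block), 54 mm long (x), 20 mm thick (y), 40 mm high (z), about 0.32 kg. Origin: centre of its underside. Stands in the tray, length about along the tray's x, in a row of three, 33 mm apart, that differ only in thickness (12, 16, 20 mm); their places vary. In the gap its length lies along the jig's x; fingers on its two ends pass outside clamp and housing.
Things that resemble listed ones, but are neither listed nor needed, are in the scene too. Leave any brown look-alike of the packer_b alone.

How it is judged:
On the way:
1. a packer stands fully home in the gap while the clamp is open (value of joint clamp_lever below 0.6 rad and ((x of packer_a in the frame of jig between -0.01 and 0.01 m and y of packer_a in the frame of jig between -0.02 and -0.004 m and z of packer_a in the frame of jig between 0.009 and 0.0145 m and angle between packer_a's own z axis and vertical below 0.08 rad and angle between the x axis of packer_a and the x axis of jig, either way round below 0.12 rad) or (x of packer_b in the frame of jig between -0.01 and 0.01 m and y of packer_b in the frame of jig between -0.02 and -0.004 m and z of packer_b in the frame of jig between 0.009 and 0.0145 m and angle between packer_b's own z axis and vertical below 0.08 rad and angle between the x axis of packer_b and the x axis of jig, either way round below 0.12 rad) or (x of packer_c in the frame of jig between -0.01 and 0.01 m and y of packer_c in the frame of jig between -0.02 and -0.004 m and z of packer_c in the frame of jig between 0.009 and 0.0145 m and angle between packer_c's own z axis and vertical below 0.08 rad and angle between the x axis of packer_c and the x axis of jig, either way round below 0.12 rad))), for 0.2 s.
At the end, for the whole second after the job is handed in: One packer stands in the gap, upright (0.08 rad), foot within 2.5 mm of the plate, length along the jig's x (0.12 rad), centred across the clamp within 10 mm; lever over 1.5 rad; the pad presses on it with over 3 N; the other two packers are in the tray; all at rest (value of joint clamp_lever above 1.5 rad and ((x of packer_a in the frame of jig between -0.01 and 0.01 m and y of packer_a in the frame of jig between -0.02 and -0.004 m and z of packer_a in the frame of jig between 0.009 and 0.0145 m and angle between packer_a's own z axis and vertical below 0.08 rad and angle between the x axis of packer_a and the x axis of jig, either way round below 0.12 rad and contact force between clamp_pad and packer_a above 3 N and linear speed of each of packer_a, packer_b, packer_c below 0.02 m/s and x of packer_b in the frame of packer_tray between -0.105 and 0.105 m and y of packer_b in the frame of packer_tray between -0.053 and 0.053 m and z of each of packer_b, packer_c in the frame of packer_tray below 0.035 m and x of packer_c in the frame of packer_tray between -0.105 and 0.105 m and y of packer_c in the frame of packer_tray between -0.053 and 0.053 m) or (x of packer_b in the frame of jig between -0.01 and 0.01 m and y of packer_b in the frame of jig between -0.02 and -0.004 m and z of packer_b in the frame of jig between 0.009 and 0.0145 m and angle between packer_b's own z axis and vertical below 0.08 rad and angle between the x axis of packer_b and the x axis of jig, either way round below 0.12 rad and contact force between clamp_pad and packer_b above 3 N and linear speed of each of packer_b, packer_a, packer_c below 0.02 m/s and x of packer_a in the frame of packer_tray between -0.105 and 0.105 m and y of packer_a in the frame of packer_tray between -0.053 and 0.053 m and z of each of packer_a, packer_c in the frame of packer_tray below 0.035 m and x of packer_c in the frame of packer_tray between -0.105 and 0.105 m and y of packer_c in the frame of packer_tray between -0.053 and 0.053 m) or (x of packer_c in the frame of jig between -0.01 and 0.01 m and y of packer_c in the frame of jig between -0.02 and -0.004 m and z of packer_c in the frame of jig between 0.009 and 0.0145 m and angle between packer_c's own z axis and vertical below 0.08 rad and angle between the x axis of packer_c and the x axis of jig, either way round below 0.12 rad and contact force between clamp_pad and packer_c above 3 N and linear speed of each of packer_c, packer_a, packer_b below 0.02 m/s and x of packer_a in the frame of packer_tray between -0.105 and 0.105 m and y of packer_a in the frame of packer_tray between -0.053 and 0.053 m and z of each of packer_a, packer_b in the frame of packer_tray below 0.035 m and x of packer_b in the frame of packer_tray between -0.105 and 0.105 m and y of packer_b in the frame of packer_tray between -0.053 and 0.053 m))); the robot touches nothing.
It also fails if it takes over 72 s, if anything falls off the work surface, if the arm or the gripper's body presses on something with over 40 N, if the wrist force passes 120 N, or if a joint passes its speed limit or range.

ROBOT

A 6-joint arm with a two-finger parallel gripper is mounted at the origin on a cart in front of the work surface, level with it; the furniture and walls round the work are solid. World frame = base frame: x ahead of the robot, y to its left, z up, the work surface at z = 0. Lengths are in m, angles in rad, forces in N, time in s.
With the tool pointing down it reaches from about 0.4 to 0.825 m from the base axis. Payload 7 kg.
Tool frame: the origin (TCP) lies midway between the tips of the shut fingers; the grasp point (between the pads) lies 19 mm behind it; z points along the fingers, y is the line along which they close (so a half turn about z gives the same grasp; the last joint's range is limited). The gripper opens to 88 mm and grips with 3 to 60 N. Pads are 19 mm wide; open, the fingers measure 130 mm over their backs; the gripper's body (78 mm by 193 mm) begins 47 mm behind the grasp point.
Start: joints at [1.388, 0.359, 0.012, 0, -1.224, -0.288], TCP at [0.306, 0.602, 0.227] pointing down, gripper open.
Joint ranges: [-3.07, 3.07], [-1.43, 2.12], [-1.02, 1.25], [-3.03, 1.67], [-3.05, -0], [-3.03, 3.03]. Speed limits (rad/s): [2.39, 2.39, 3.01, 3.14, 3.14, 3.14].

INTERFACE

Orientations are given as [roll, pitch, yaw] about the fixed x, y, z axes, in that order (R = Rz(yaw) Ry(pitch) Rx(roll)).
In Python, from station import telemetry, eyes, ticket, recognise, trace gives the robot as it stands. The module is installed in compiled form; this text tells all that it offers.
- The arm moves only by the tool servo_tool, never from a script. Its argument "series" is a list that holds one entry, the list of rows, each a list of 4 numbers: the shift along the tool's x, y, z in mm, then the turn about the tool's z in rad. In form: [[[x, y, z, roll], ...]]. A call has exactly 10 rows; each row shifts and turns the commanded pose from where the row before left it, along the tool's axes as they then stand; what a row does not reach is not made up. A row lasts 1/12 s, in which the tool goes at most 41.7 mm and 7.16 degrees, less where a joint would pass 70% of its speed; a pose out of reach is approached as far as the arm can. A call is refused whole if a number of a shift passes 41.7 or a number of a turn 0.125, either way. A call with a gripper value outside its range is refused whole. "claw" is the gripper's target within -1 to 1 (shut at 1, half-way at 0, fully open at -1), set as the call begins (left out, the last holds). The fingers move at their own pace and stop on an object; "grip_force" is the grip in N (left out, the last holds). Time passes only in rows, so rows that do not move let the fingers close, or fill a call up. It gives the time, the measured TCP pose, the force, the opening and the grip force at its end, in the units of the state.
- telemetry.get_state(): the state, without advancing time (a new reading comes with each control period).
- eyes.grab_frame(name): name is "scene" or "top" or "wrist"; returns the picture (400x640x3 uint8, red, green, blue); there is no depth.
- eyes.calibration(name): a dict with "mtx" (3x3 intrinsics, pixels), "k1" (the pictures are not rectified: a ray, as slopes to the right and down, at radius r is drawn at 1 + k1 r^2 times it, then the intrinsics apply), "rvec" (rotation vector, rad) and "tvec" (3), from world to camera coordinates, as OpenCV has them. Camera axes: x right, y down, z forward; pixel columns grow to the right and rows downward; lengths in m; the calibration is good to about 2 mm. A picture is of the moment at which its call begins: read the wrist's pose just before it. calibration takes no time and is no camera call; for the wrist camera it gives the pose at the moment of the call.
- ticket.job_done(): hands the job in; it is judged then, once.
Trained networks look in the newest picture that a camera, given by its name, has taken for a name from the list of things; names that differ only in an ending like _2 or _b are one class to them, and where a whole thing is asked for, a point or a joint stands for the part that bears it (a point fixed in the world has none). Each returns a list of dicts, best first, with "conf" (0 to 1); they miss things now and then, are a little off and sometimes report something else, mostly with a low value. They report only what shows in the picture. A call takes as long as a camera call. They do not tell look-alikes from the thing itself.
- recognise(camera, name): "position" ([x, y, z] in m, in world coordinates, good to about 4 mm: the middle of the surface that is visible of it).
- trace(camera, name): "mask" (400x640 bool, what is visible of it).
The state is a dict: "t": time; "q": joint angles; "qd": joint speeds; "joint_efforts": joint torques, N m; "eef_pos": TCP position; "ee_rot": TCP orientation; "force": force on the tool from outside, world axes, zero at the start; "moment": the same for the moment, N m; "width": finger opening in m; "gripper_force": force on a finger pad.
Only numpy, scipy, OpenCV 4.12 (cv2) and the standard library are available. Lean on these libraries where they do the work, as an engineer would, in place of code of your own. Each camera call takes 0.05 s, during which the arm holds its last target. There are 200 camera calls.

## Working session

There is one attempt and no reset: what is moved stays moved. The work goes in short steps, Python scripts to look and compute and a tool call to move; the robot and the scene stay as the last step left them, time stands still between calls to the robot, and variables do not carry over. Pictures are saved under pics/ and viewed, at most 10 in all, crops included, and the job is handed in when it is done.

Besides the shell and the picture viewer there is one more tool, called after "Request:" as a command line: name --argument value ..., lists and objects as JSON in quotes. servo_tool: Moves the arm, as the interface text tells. Its arguments: {"type":"object","properties":{"series":{"type":"array"},"claw":{"type":"number"},"grip_force":{"type":"number"}},"required":["series"]}

```bash
mkdir -p pics; cat > h.py <<'E'
import numpy as np, cv2
from station import telemetry, eyes, ticket, recognise, trace
from scipy.spatial.transform import Rotation as R
def ray(cam,uv,cal=None):
    c=cal or eyes.calibration(cam); K=np.array(c["mtx"],float)
    d=(np.array(uv,float)-K[:2,2])/[K[0,0],K[1,1]]
    s=d.copy()
    for _ in range(20): s=d/(1+c["k1"]*(s@s))
    Rm=cv2.Rodrigues(np.array(c["rvec"],float))[0]; t=np.array(c["tvec"],float).ravel()
    return -Rm.T@t, Rm.T@np.array([s[0],s[1],1.])
def onz(cam,uv,z,cal=None):
    o,d=ray(cam,uv,cal); return o+d*(z-o[2])/d[2]
def proj(cam,p,cal=None):
    c=cal or eyes.calibration(cam); K=np.array(c["mtx"],float)
    Rm=cv2.Rodrigues(np.array(c["rvec"],float))[0]
    q=Rm@np.array(p)+np.array(c["tvec"]).ravel(); s=q[:2]/q[2]; s=s*(1+c["k1"]*(s@s))
    return K[:2,:2]@s+K[:2,2]
def save(im,n): cv2.imwrite(f"pics/{n}.png",im[:,:,::-1])
E
python3 - <<'E'
from h import *
np.set_printoptions(precision=4,suppress=True)
s=telemetry.get_state();print(s)
a=eyes.grab_frame("scene");b=eyes.grab_frame("top")
save(a,"s0");save(b,"t0")
for n in ["jig","clamp_pad","clamp_lever","lever_knob","packer_tray","packer_a","gap_foot"]:
  for c in ["top","scene"]:
    try:
      for d in recognise(c,n)[:5]: print(c,n,np.round(d["position"],4),round(d["conf"],2))
    except Exception as e: print(c,n,e)
E
```

```text
{'t': 0.0, 'q': array([ 1.3881,  0.3594,  0.0111, -0.0003, -1.2241, -0.2881]), 'qd': array([ 0.0017,  0.0013, -0.0002, -0.0019, -0.0024, -0.0016]), 'joint_efforts': array([  0.0018, -58.2714,  29.3049,   6.9971,   0.0068,  -0.0002]), 'eef_pos': array([0.306 , 0.6011, 0.2256]), 'ee_rot': array([ 3.1399, -0.0002, -0.4709]), 'force': array([-0.3988, -0.2079,  0.421 ]), 'moment': array([0.004 , 0.0193, 0.0196]), 'gripper_force': 0.0, 'width': 0.08750986125541597}
scene jig [0.5224 0.1167 0.012 ] 0.93
top clamp_lever [0.5376 0.1984 0.0815] 0.69
scene clamp_lever [0.5323 0.2051 0.0808] 0.54
top lever_knob [0.5308 0.1976 0.0746] 0.67
scene lever_knob [0.5296 0.2097 0.0796] 0.68
scene lever_knob [0.5228 0.115  0.0129] 0.65
scene packer_tray [ 0.518  -0.2371 -0.0008] 0.82
top packer_a [ 0.5351 -0.2626  0.0404] 0.66
top packer_a [ 0.5027 -0.4918  0.0344] 0.57
top packer_a [ 0.6961 -0.138   0.0392] 0.54
top packer_a [ 0.408  -0.0797  0.0381] 0.5
top packer_a [ 0.5021 -0.2378  0.0412] 0.42
scene packer_a [ 0.4926 -0.4963  0.0337] 0.92
scene packer_a [ 0.4014 -0.0859  0.0329] 0.81
scene packer_a [ 0.4933 -0.2451  0.0437] 0.61
scene packer_a [ 0.4699 -0.2166  0.0438] 0.6
top gap_foot [0.5324 0.1087 0.0122] 0.91
scene gap_foot [0.5215 0.1148 0.0133] 0.8
scene gap_foot [0.529  0.2053 0.0754] 0.65
```

View pics/t0.png

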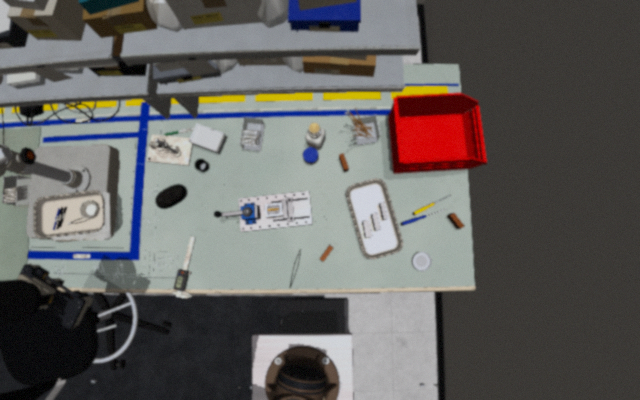

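View pics/s0.png

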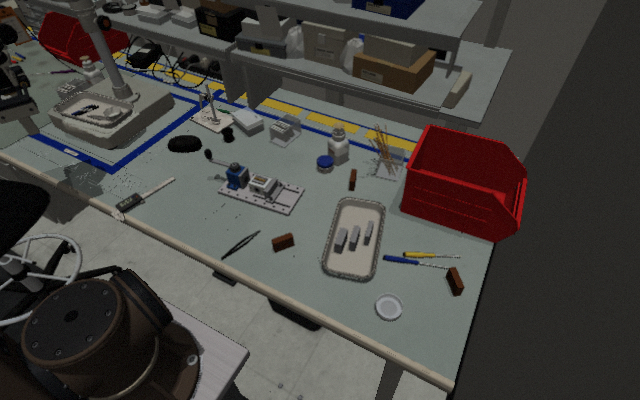

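The top view shows the jig at about (275,211), with the clamp on the left and the lever and knob at (218,214). The tray is at (373,218), with three grey packers at about (364,226), (375,216) and (385,209). Things that could be mistaken for packers are the brown blocks at (343,160), (327,253) and (455,220) in the top view, so I'll take the grey ones in the tray. Next I'll move the wrist camera over the jig.

```bash
python3 - <<'E'
from h import *
np.set_printoptions(precision=4,suppress=True)
c=eyes.calibration("wrist");s=telemetry.get_state()
o,d=ray("wrist",(320,200),c)
Rt=R.from_euler("xyz",s["ee_rot"]).as_matrix()
print(c["mtx"],c["k1"]); print("cam in tool",Rt.T@(o-s["eef_pos"]),"axis",Rt.T@d, "right",Rt.T@(ray("wrist",(420,200),c)[1]-d))
for uv in [(218,214),(250,211),(275,211),(365,226),(375,216),(385,209)]: print(uv,onz("top",uv,0.04))
E
```

```text
[[321.3981   0.     315.9823]
 [  0.     321.3981 195.6862]
 [  0.       0.       1.    ]] 0.010917917361162046
cam in tool [ 0.0698  0.0005 -0.158 ] axis [-0.2712  0.0124  0.9626] right [0.0001 0.3108 0.    ]
(218, 214) [0.5323 0.2629 0.04  ]
(250, 211) [0.5406 0.1596 0.04  ]
(275, 211) [0.5396 0.0795 0.04  ]
(365, 226) [ 0.4882 -0.2045  0.04  ]
(375, 216) [ 0.5193 -0.2369  0.04  ]
(385, 209) [ 0.541  -0.2693  0.04  ]
```

Request:
servo_tool --series '[[[40, 25, -5, 0.12], [40, 25, -5, 0.12], [40, 25, -5, 0.12], [35, 30, -5, 0.12], [20, 38, -5, 0.12], [10, 40, -5, 0.12], [0, 41, -5, 0.12], [0, 41, -5, 0.12], [0, 41, -5, 0.12], [0, 35, -5, 0.02]]]' --claw -1

```text
t: 1.63
eef_pos: [0.1707, 0.3504, 0.2729]
ee_rot: [3.141, 0.001, -1.53]
force: [-0.6, 1.1, 0.5]
width: 0.0876
gripper_force: 0.0
```

Request:
servo_tool --series '[[[18, -37, 2, 0.02], [18, -37, 2, 0.02], [18, -37, 2, 0], [18, -37, 2, 0], [18, -37, 2, 0], [18, -37, 2, 0], [18, -37, 2, 0], [18, -37, 2, 0], [18, -37, 2, 0], [18, -31, 2, 0]]]'

```text
t: 2.47
eef_pos: [0.5404, 0.1757, 0.2522]
ee_rot: [-3.141, 0.0, -1.563]
force: [-0.5, 1.3, 1.3]
width: 0.0874
gripper_force: 0.0
```

```bash
python3 - <<'E'
from h import *
np.set_printoptions(precision=4,suppress=True)
c=eyes.calibration("wrist");s=telemetry.get_state();im=eyes.grab_frame("wrist")
print(s["eef_pos"],s["ee_rot"],s["qd"]); save(im,"w1")
import pickle;pickle.dump((c,im),open("w1.pkl","wb"))
for n in ["jig","clamp_pad","clamp_lever","lever_knob","gap_foot"]:
  for d in recognise("wrist",n)[:2]: print(n,np.round(d["position"],4),round(d["conf"],2))
E
```

```text
[0.5404 0.1757 0.2522] [-3.1412  0.     -1.5627] [-0.7555  0.4851  0.5312 -0.0043 -0.0473  0.7481]
jig [0.5396 0.1108 0.0067] 0.69
clamp_lever [0.5328 0.196  0.0814] 0.7
lever_knob [0.5329 0.1943 0.0826] 0.98
gap_foot [0.5381 0.1117 0.0124] 0.92
```

View pics/w1.png

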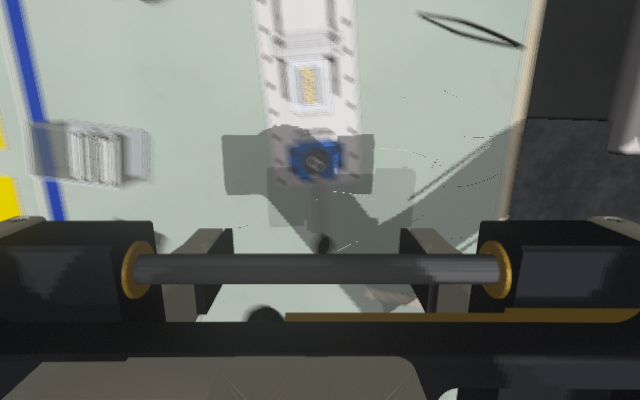

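The picture is motion-blurred. It shows the clamp at (318,160), the housing at (308,82) and the knob at (322,243). I'll take it again now the arm is still.

```bash
python3 - <<'E'
from h import *
np.set_printoptions(precision=4,suppress=True)
c=eyes.calibration("wrist");s=telemetry.get_state();im=eyes.grab_frame("wrist")
print(s["eef_pos"],s["ee_rot"],np.abs(s["qd"]).max())
import pickle;pickle.dump((c,im,s),open("w2.pkl","wb"))
cv2.imwrite("pics/w2.png",cv2.resize(im[0:260,235:395],None,fx=3.7,fy=2.3 if 0 else 3.7,interpolation=cv2.INTER_CUBIC)[:600,:,::-1] if 0 else cv2.resize(im[30:190,215:415],None,fx=3.7,fy=3.7,interpolation=cv2.INTER_CUBIC)[:,:,::-1])
for n in ["jig","lever_knob"]:
  for d in recognise("wrist",n)[:1]: print(n,np.round(d["position"],4),round(d["conf"],2))
E
```

```text
[0.5376 0.1772 0.2525] [ 3.1416  0.0001 -1.5622] 0.018347665773303136
jig [0.5387 0.1156 0.0105] 0.56
lever_knob [0.5321 0.1932 0.0823] 0.86
```

View pics/w2.png

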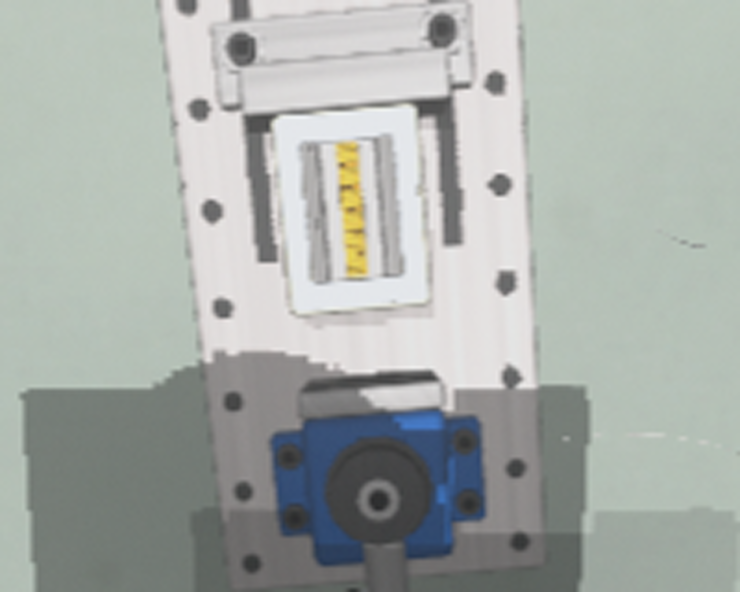

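The crop shows the clamp's face top edge around rows 380–388 and columns 302–442, the housing's near edge at (292,315)–(428,303), and the lever hub at (379,498). The jig's axes are about 4° off the image axes.

```bash
cat > m.py <<'E'
from h import *
import pickle
np.set_printoptions(precision=4,suppress=True)
c,im,s=pickle.load(open("w2.pkl","rb"))
def P(u,v,z): return onz("wrist",(u/3.7+215-.37,v/3.7+30-.37),z,c)
print("cam",ray("wrist",(0,0),c)[0])
E
python3 - <<'E'
from m import *
for n,u,v,z in [("faceTL",303,388,.066),("faceTR",441,380,.066),("faceBL",310,376,.012),("faceBR",437,370,.012),("hsNearL",293,315,.048),("hsNearR",428,303,.048),("hsFarL",273,113,.048),("hsFarR",415,104,.048),
 ("plateL1",163,0,.012),("plateL2",232,585,.012),("plateR1",521,0,.012),("plateR2",545,560,.012),("hub",379,498,.08)]: print(n,P(u,v,z))
g=cv2.cvtColor(im,cv2.COLOR_RGB2GRAY)
print(g[106:146,300:336:5])
E
```

```text
cam [0.5386 0.1074 0.4104]
faceTL [0.5587 0.1327 0.066 ]
faceTR [0.5194 0.1301 0.066 ]
faceBL [0.5595 0.1328 0.012 ]
faceBR [0.5178 0.1305 0.012 ]
hsNearL [0.5625 0.1129 0.048 ]
hsNearR [0.5227 0.1091 0.048 ]
hsFarL [0.5677 0.0576 0.048 ]
hsFarR [0.5275 0.0548 0.048 ]
plateL1 [0.6035 0.0211 0.012 ]
plateL2 [0.5867 0.2038 0.012 ]
plateR1 [0.4947 0.0201 0.012 ]
plateR2 [0.4793 0.194  0.012 ]
hub [0.5368 0.1619 0.08  ]
[[180 219 225 228 230 231 202 224]
 [227 229 230 230 230 230 212 224]
 [230 230 230 230 230 230 215 224]
 [230 230 231 230 230 230 220 224]
 [231 230 230 230 230 230 216 224]
 [230 230 230 230 216 230 191 223]
 [230 230 230 229 218 184 185 224]
 [222 227 212 173 165 203 202 223]
 [203 146 173 198 193 206 206 224]
 [191 193 191 202 197 207 205 224]
 [197 202 193 203 219 225 225 224]
 [199 200 195 202 221 228 227 224]
 [199 223 218 224 221 227 227 224]
 [222 225 220 226 221 227 227 223]
 [224 225 220 226 222 228 227 223]
 [225 225 220 226 221 228 227 224]
 [225 225 219 226 222 228 227 223]
 [225 225 219 226 221 227 227 223]
 [225 225 219 226 222 227 227 224]
 [225 224 220 226 221 227 227 224]
 [225 224 220 226 222 227 227 223]
 [225 224 219 226 221 227 227 224]
 [160 195 220 226 222 226 227 224]
 [143 188 220 226 222 226 212 224]
 [143 150 220 226 144 134 116 224]
 [142 141 136 124  77  85  79 224]
 [114  95  73  73  74  80  76 224]
 [ 86  81  76  80  79 106 154 214]
 [ 72  81  80 123 162 190 210 192]
 [ 81 106 114 195 214 214 210 190]
 [116 126 128 214 216 213 207 180]
 [127 127 128 215 214 211 204 179]
 [128 124 124 184 210 207 205 177]
 [123 121 122 155 202 203 189 187]
 [122 120 121 125 175 158 109 198]
 [121 115 107  96  97  96  91 135]
 [106  87  72  75  74  95 102 110]
 [ 74  73  72  74  74 106 112  79]
 [ 74  74  76  77  77 113 112  76]
 [ 76  76  78  77  77 111 112  78]]
```

Request:
servo_tool --series '[[[38, 2, 4, 0], [38, 2, 4, 0], [38, 2, 4, 0], [38, 2, 4, 0], [38, 2, 4, 0], [38, 2, 4, 0], [38, 2, 4, 0], [38, 2, 4, 0], [38, 2, 4, 0], [0, 0, 0, 0]]]'

```text
t: 3.75
eef_pos: [0.5217, -0.169, 0.216]
ee_rot: [3.141, -0.001, -1.565]
force: [-0.1, 0.9, 0.2]
width: 0.0877
gripper_force: 0.0
```

```bash
python3 - <<'E'
from h import *
import pickle
np.set_printoptions(precision=4,suppress=True)
for _ in range(3): eyes.grab_frame("wrist")
c=eyes.calibration("wrist");s=telemetry.get_state();im=eyes.grab_frame("wrist")
print(s["t"],s["eef_pos"],s["ee_rot"],np.abs(s["qd"]).max())
ds=recognise("wrist","packer_a"); ms=trace("wrist","packer_a")
pickle.dump((c,im,s,ms),open("w3.pkl","wb"))
for d in ds: print(np.round(d["position"],4),round(d["conf"],2),proj("wrist",d["position"],c))
for m in ms:
  r=cv2.minAreaRect(np.argwhere(m["mask"])[:,::-1].astype(np.float32)); print(r,m["conf"])
print(recognise("wrist","packer_tray")[:1])
cv2.imwrite("pics/w3.png",cv2.resize(im[60:220,205:425],None,fx=3.6,fy=3.6,interpolation=cv2.INTER_CUBIC)[:,:,::-1])
E
```

```text
3.9 [ 0.5229 -0.1648  0.2167] [-3.141   0.0001 -1.5627] 0.02878019668044742
[ 0.4796 -0.2128  0.0397] 0.93 [358.8787 132.2768]
[ 0.6931 -0.1454  0.0412] 0.57 [157.0317 194.5686]
[ 0.5389 -0.2597  0.0429] 0.55 [300.6491  83.0558]
[ 0.5024 -0.2413  0.0461] 0.55 [337.7596 102.9722]
[ 0.43   -0.0945  0.0224] 0.5 [394.9888 234.3459]
((335.2210693359375, 105.39632415771484), (16.277414321899414, 54.6150016784668), 80.13418579101562) 0.89
((159.52261352539062, 193.0633544921875), (16.74955177307129, 61.616825103759766), 70.34617614746094) 0.81
((396.1810607910156, 231.7864990234375), (12.131043434143066, 20.365447998046875), 17.10272979736328) 0.73
((302.39080810546875, 79.3428955078125), (15.949941635131836, 55.88758850097656), 78.40782928466797) 0.65
((356.8763122558594, 133.18580627441406), (22.758224487304688, 56.31449890136719), 83.04703521728516) 0.57
[{'position': [0.5146, -0.2454, 0.0056], 'conf': 0.73}]
```

View pics/w3.png

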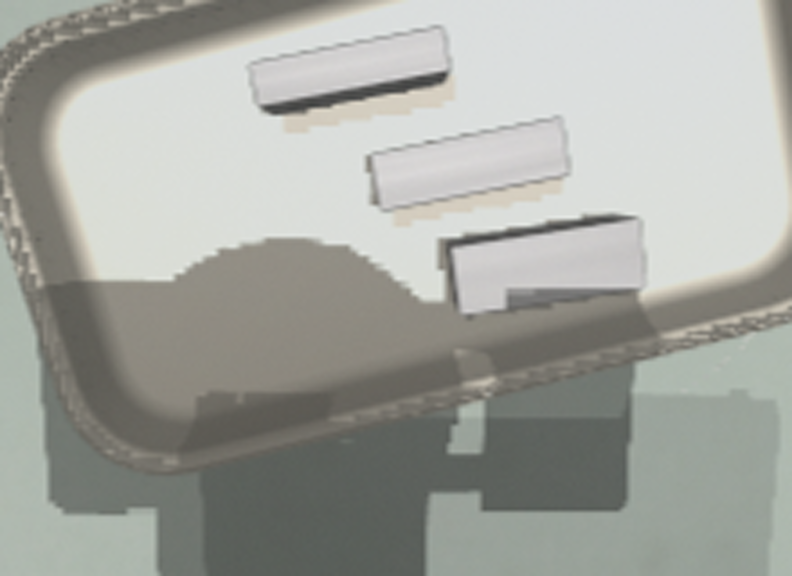

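The crop shows three grey packers in the tray, from thin at the top to thick at the bottom. The thick one's top face has corners at about (450,245), (638,218), (645,288) and (464,315). I'll start with the thick one.

```bash
python3 - <<'E'
from h import *
import pickle
np.set_printoptions(precision=4,suppress=True)
c,im,s,ms=pickle.load(open("w3.pkl","rb"))
def P(u,v): return onz("wrist",(u/3.6+205-.36,v/3.6+60-.36),.0416,c)
for n,q in dict(C=[(450,245),(640,218),(645,288),(464,315)],B=[(372,155),(562,118),(569,176),(385,210)],A=[(250,65),(442,27),(450,72),(262,103)]).items():
  p=np.array([P(*k)[:2] for k in q]); m=p.mean(0); a=p[0]+p[3]-p[1]-p[2]
  print(n,m,"L",np.linalg.norm(a)/2,"th",np.linalg.norm(p[3]-p[0]),np.linalg.norm(p[2]-p[1]),"yaw",np.arctan2(a[1],a[0]))
E
```

```text
C [ 0.4814 -0.2114] L 0.05279057363169468 th 0.02007347875748875 0.01953614442273924 yaw 0.1509028804447483
B [ 0.5041 -0.239 ] L 0.05248217116394306 th 0.015177527427230773 0.015523357702694932 yaw 0.18906880632569611
A [ 0.5376 -0.2643] L 0.05235390030247294 th 0.010191170241740856 0.011612967345205548 yaw 0.1774149362822334
```

Request:
servo_tool --series '[[[0, 0, 12, -0.072], [0, 0, 15, -0.071], [10, 12, 20, 0], [10, 12, 20, 0], [10, 12, 20, 0], [10, 12, 20, 0], [0, 0, 18, 0], [0, 0, 13, 0], [0, 0, 5, 0], [0, 0, 0, 0]]]'

```text
t: 4.93
eef_pos: [0.4813, -0.2111, 0.0725]
ee_rot: [3.14, 0.0, -1.418]
force: [0.1, -0.1, -0.3]
width: 0.0877
gripper_force: 0.0
```

```bash
cat > look.py <<'E'
from h import *
import pickle,sys
np.set_printoptions(precision=4,suppress=True)
n=sys.argv[1]
for _ in range(2): eyes.grab_frame("wrist")
c=eyes.calibration("wrist");s=telemetry.get_state();im=eyes.grab_frame("wrist")
pickle.dump((c,im,s),open(n+".pkl","wb"))
print(s["t"],s["eef_pos"],s["ee_rot"],"F",s["force"],s["moment"],s["width"],"qd",np.abs(s["qd"]).max())
E
python3 look.py w4; python3 - <<'E'
from h import *
import pickle
c,im,s=pickle.load(open("w4.pkl","rb"))
save(im,"w4")
E
```

```text
5.0333 [ 0.4824 -0.2114  0.0741] [-3.141  -0.0004 -1.4179] F [ 0.8826  0.3    -0.4704] [ 0.029  -0.0614  0.015 ] 0.08782025640010231 qd 0.011851374550156927
```

View pics/w4.png

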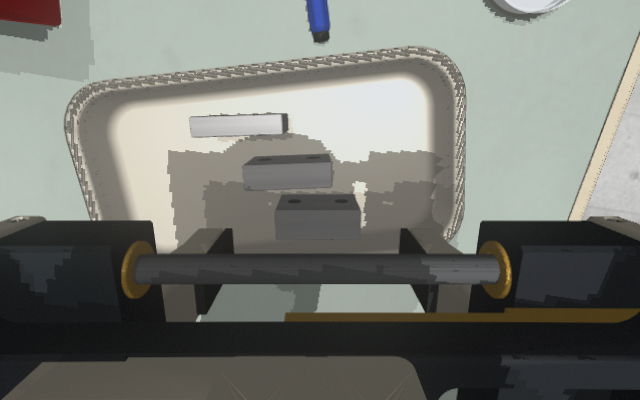

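The wrist view shows C between the fingers, its top face spanning rows 195–209 and columns 276–361. I'll compare that with the predicted corners.

```bash
python3 - <<'E'
from h import *
import pickle
np.set_printoptions(precision=4,suppress=True)
c,im,s=pickle.load(open("w4.pkl","rb"))
for z,p in [(.0416,(279,195)),(.0416,(357,195)),(.0416,(275.5,209)),(.0416,(360.5,209)),(.0016,(276,240)),(.0016,(359,240))]:
  w=onz("wrist",p,z,c); Rt=R.from_euler("xyz",s["ee_rot"]).as_matrix(); print(z,w, "tool",Rt.T@(w-s["eef_pos"]))
g=cv2.cvtColor(im,cv2.COLOR_RGB2GRAY); print(g[188:246:1,[290,318,345]].T)
E
```

```text
0.0416 [ 0.5079 -0.2271  0.0416] tool [ 0.0194 -0.0228  0.0325]
0.0416 [ 0.4607 -0.2344  0.0416] tool [0.0194 0.025  0.0325]
0.0416 [ 0.5089 -0.2179  0.0416] tool [ 0.0104 -0.0252  0.0325]
0.0416 [ 0.4569 -0.2259  0.0416] tool [0.0105 0.0275 0.0324]
0.0016 [ 0.5089 -0.18    0.0016] tool [-0.027  -0.0309  0.0725]
0.0016 [ 0.4457 -0.1897  0.0016] tool [-0.027   0.033   0.0724]
[[102 122 136 139 117 111  89  72  73  72  72  65  50  44  48  68  71  70
   69  70  71  68  84  90  90  90  89  89  91  90  91  90  90  89  88  87
   87  87  89  89  88  88  90  90  91  90  89  90  89  89  90  87  93  93
   91  90  90  90]
 [135 138 139 119 113 112  88  73  73  73  72  71  71  73  73  72  71  71
   72  72  71  69  86  91  90  91  91  91  91  91  91  90  89  88  88  88
   88  87  88  89  90  90  90  91  90  89  90  90  90  91  91  85  88  89
   90  91  90  91]
 [140 141 139 140 140 119  83  73  74  74  74  65  52  48  56  71  74  72
   72  72  72  71  88  92  91  92  91  91  91  92  90  89  90  89  91  88
   88  89  90  89  89  89  90  90  90  90  90  91  90  92  91  88  90  91
   90  90  91  90]]
```

```bash
python3 - <<'E'
from h import *
import pickle
np.set_printoptions(precision=4,suppress=True)
c,im,s=pickle.load(open("w4.pkl","rb"))
for z,p in [(.0416,(275.5,209.5)),(.0416,(360.5,209.5)),(.0416,(276,239)),(.0416,(360,239))]:
  w=onz("wrist",p,z,c); Rt=R.from_euler("xyz",s["ee_rot"]).as_matrix(); print(z,w, "tool",Rt.T@(w-s["eef_pos"]))
g=cv2.cvtColor(im,cv2.COLOR_RGB2GRAY); print(g[232:246:1,[280,290,318,345]].T);print(g[225,268:284],g[225,354:368])
E
```

```text
0.0416 [ 0.5089 -0.2175  0.0416] tool [ 0.0101 -0.0252  0.0325]
0.0416 [ 0.4568 -0.2256  0.0416] tool [0.0101 0.0275 0.0324]
0.0416 [ 0.5062 -0.1981  0.0416] tool [-0.0095 -0.0255  0.0325]
0.0416 [ 0.4534 -0.2062  0.0416] tool [-0.0095  0.0279  0.0324]
[[90 90 89 89 89 89 89 89 96 95 93 91 90 89]
 [91 90 89 90 89 89 90 87 93 93 91 90 90 90]
 [90 89 90 90 90 91 91 85 88 89 90 91 90 91]
 [90 90 90 91 90 92 91 88 90 91 90 90 91 90]]
[108 109 107 108 108 109 107  94  87  88  89  88  89  88  88  87] [ 90  90  89  90  88  86 128 177 193 194 194 158 108 109]
```

C is centred to 0.3 mm and aligned. Descending to grip it.

Request:
servo_tool --series '[[[0, 1, 10, 0], [0, 0, 12, 0], [0, 0, 12, 0], [0, 0, 10, 0], [0, 0, 8, 0], [0, 0, 6, 0], [0, 0, 4, 0], [0, 0, 0, 0], [0, 0, 0, 0], [0, 0, 0, 0]]]'

```text
t: 5.92
eef_pos: [0.481, -0.2121, 0.0118]
ee_rot: [-3.141, -0.0, -1.419]
force: [0.9, -0.2, 0.1]
width: 0.0878
gripper_force: 0.0
```

Request:
servo_tool --series '[[[0, 0, 0, 0], [0, 0, 0, 0], [0, 0, 0, 0], [0, 0, 0, 0], [0, 0, 0, 0], [0, 0, 0, 0], [0, 0, 0, 0], [0, 0, 0, 0], [0, 0, 0, 0], [0, 0, 0, 0]]]' --claw 1 --grip_force 40

```text
t: 6.75
eef_pos: [0.4809, -0.212, 0.0115]
ee_rot: [-3.141, -0.0, -1.419]
force: [0.1, 0.4, 1.0]
width: 0.0539
gripper_force: 40.0
```

Request:
servo_tool --series '[[[0, 0, -20, 0], [0, 0, -30, 0], [0, 0, -30, 0.032], [-20, -6, -10, 0.032], [-35, -9, 0, 0], [-35, -9, 0, 0], [-35, -9, 0, 0], [-35, -9, 0, 0], [-35, -9, 0, 0], [-35, -9, 0, 0]]]'

```text
t: 7.58
eef_pos: [0.5186, 0.024, 0.1008]
ee_rot: [3.14, -0.0, -1.484]
force: [2.3, -0.9, -3.0]
width: 0.0539
gripper_force: 40.0
```

Request:
servo_tool --series '[[[-35, -10, 0, 0], [-30, -10, 0, 0], [-20, -8, 0, 0], [-12, -6, 0, 0], [0, 0, 0, 0], [0, 0, 0, 0], [0, 0, 0, 0], [0, 0, 0, 0], [0, 0, 0, 0], [0, 0, 0, 0]]]'

```text
t: 8.42
eef_pos: [0.5449, 0.1213, 0.1015]
ee_rot: [3.142, 0.0, -1.484]
force: [0.0, -0.2, -3.6]
width: 0.0543
gripper_force: 40.0
```

```bash
python3 look.py w5; python3 - <<'E'
from h import *
import pickle
c,im,s=pickle.load(open("w5.pkl","rb"))
cv2.imwrite("pics/w5.png",cv2.resize(im[80:260,205:435],None,fx=3.3,fy=3.3,interpolation=cv2.INTER_CUBIC)[:,:,::-1])
E
```

```text
8.5167 [0.545  0.1216 0.1016] [-3.1414  0.0002 -1.4841] F [-0.9603  0.0549 -3.5514] [ 0.0747 -0.0142  0.0256] 0.05385776491331189 qd 0.004734995778695312
```

View pics/w5.png

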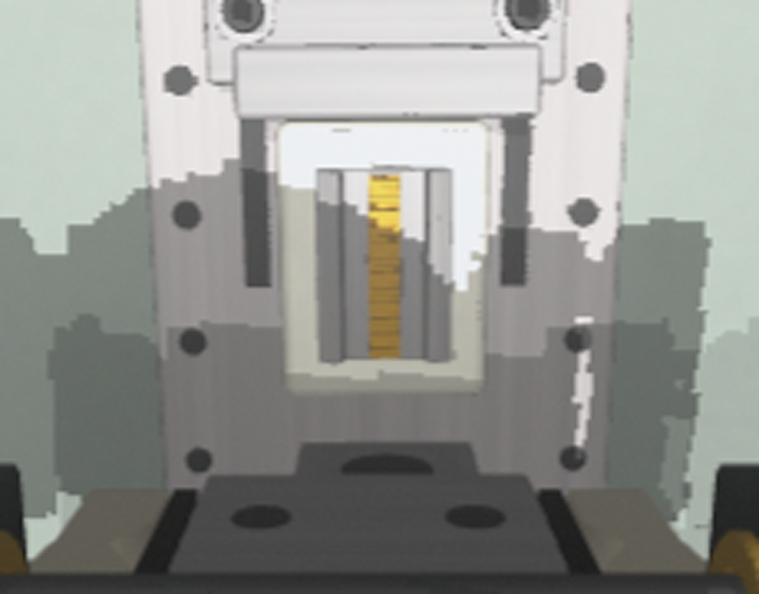

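The crop shows the held packer's front face over rows 477–575, with its bottom edge at row 477 and columns 205–530. Below it are the foot of the clamp's face at row 443 (columns 298–475) and the housing's near top edge at about row 390 (columns 288–484).

```bash
cat > m5.py <<'E'
from h import *
import pickle
np.set_printoptions(precision=4,suppress=True)
psi=.09; J=np.array([[np.cos(psi),np.sin(psi)],[-np.sin(psi),np.cos(psi)]])
def run(pk,x0,y0,f,L):
  c,im,s=pickle.load(open(pk,"rb")); Rt=R.from_euler("xyz",s["ee_rot"]).as_matrix()
  for n,u,v,z in L:
    w=onz("wrist",((u+.5)/f+x0-.5,(v+.5)/f+y0-.5),z,c); print(n,w[:2],"tool",(Rt.T@(w-s["eef_pos"]))[:2]*1e3,"jig",J@(w[:2]-[.539,.1315])*1e3)
E
python3 - <<'E'
from m5 import *
run("w5.pkl",205,80,3.3,[("footL",298,443,.012),("footR",476,443,.012),("hsL",289,391,.048),("hsR",484,391,.048),("hfarL",278,122,.048),("hfarR",492,122,.048),
("pbL",207,477,.0905),("pbR",529,477,.0905),("pL1",143,0,.012),("pL2",167,485,.012),("pR1",630,0,.012),("pR2",607,485,.012)])
c,im,s=pickle.load(open("w5.pkl","rb"))
g=cv2.cvtColor(im,cv2.COLOR_RGB2GRAY); print(g[190:232,[298,310,320,330,340]].T)
E
```

```text
footL [0.5611 0.1345] tool [-11.4602 -17.1201] jig [22.2653  1.024 ]
footR [0.5176 0.1307] tool [-11.4491  26.5284] jig [-21.383    1.1554]
hsL [0.5623 0.1114] tool [ 11.6722 -16.3448] jig [ 21.4068 -22.1113]
hsR [0.5221 0.1079] tool [11.6825 23.9815] jig [-18.9192 -21.9898]
hfarL [0.5681 0.0577] tool [ 65.6685 -17.4524] jig [ 22.338 -76.111]
hfarR [0.5268 0.0541] tool [65.6793 23.9632] jig [-19.0774 -75.9864]
pbL [0.5729 0.1157] tool [  8.3037 -27.2402] jig [ 32.3042 -18.785 ]
pbR [0.5187 0.111 ] tool [ 8.3156 27.1351] jig [-22.0708 -18.6193]
pL1 [0.6022 0.0353] tool [ 90.9329 -49.481 ] jig [  54.2915 -101.4743]
pL2 [0.5926 0.1482] tool [-22.3979 -49.75  ] jig [54.9307 11.8551]
pR1 [0.4955 0.026 ] tool [90.9599 57.6035] jig [ -52.7924 -101.1515]
pR2 [0.484  0.1388] tool [-22.37    59.2655] jig [-54.0842  12.1833]
[[182 182 183 153 145 145 145 145 135 126 118 115 116 116 116 116 116 115
  116 115 114 115 115 114  84  75  74  74  72  73  74  74  74  73  73  73
   74  74  75  74  73  73]
 [183 183 183 182 152 145 145 143 134 124 118 117 117 117 118 117 116 117
  116 116 117 115 117 106  80  72  73  73  73  67  50  45  44  55  69  72
   74  73  74  73  74  74]
 [181 182 152 145 144 143 144 141 131 122 118 116 116 117 116 117 117 117
  117 116 115 116 115 107  82  72  73  63  50  45  46  45  46  56  71  71
   73  74  75  73  74  73]
 [182 182 181 153 145 144 145 143 132 121 116 114 115 113 114 114 114 115
  113 114 114 113 113 106  80  74  73  73  62  50  46  46  44  55  70  73
   73  74  73  74  73  73]
 [174 180 180 181 152 144 145 141 132 120 120 120 121 120 121 119 120 119
  119 119 119 120 120 109  81  73  73  73  72  71  71  73  70  71  73  72
   72  76  75  73  75  74]]
```

Request:
servo_tool --series '[[[1, 2.5, 5, 0], [0, 2, 6, 0], [0, 0, 6, 0], [0, 0, 6, 0], [0, 0, 6, 0], [0, 0, 5, 0], [0, 0, 4, 0], [0, 0, 2, 0], [0, 0, 0, 0], [0, 0, 0, 0]]]'

```text
t: 9.4
eef_pos: [0.5407, 0.1207, 0.0614]
ee_rot: [3.142, -0.0, -1.483]
force: [0.4, -0.7, -4.0]
width: 0.0537
gripper_force: 40.0
```

```bash
python3 look.py w6; python3 - <<'E'
from h import *
import pickle
c,im,s=pickle.load(open("w6.pkl","rb"))
cv2.imwrite("pics/w6.png",cv2.resize(im[80:260,205:435],None,fx=3.3,fy=3.3,interpolation=cv2.INTER_CUBIC)[:,:,::-1])
E
```

```text
9.5 [0.5409 0.1208 0.0617] [-3.141   0.0002 -1.4832] F [ 0.6743 -0.2114 -3.1184] [ 0.0677 -0.0727  0.0117] 0.05351010189384589 qd 0.0035220652913187404
```

View pics/w6.png

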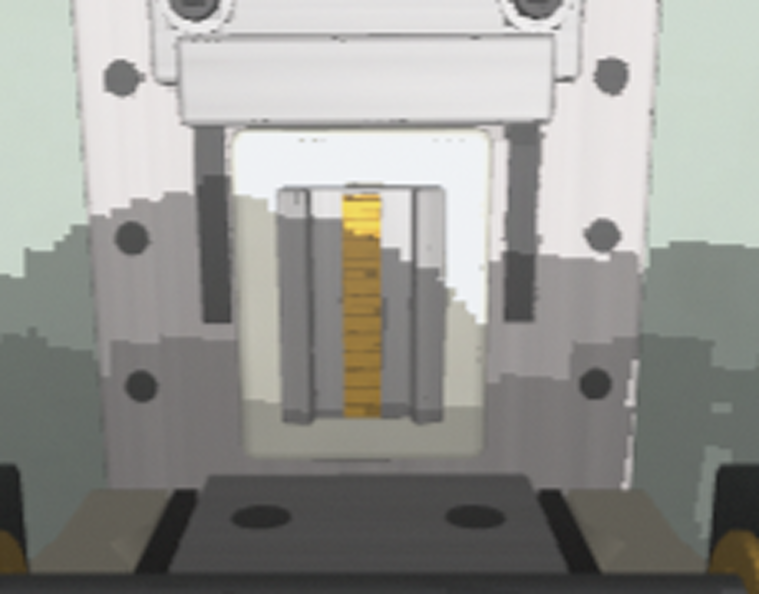

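The crop shows the housing's near edge at row 458 and the packer's bottom edge at row 476, both at almost the same height.

```bash
python3 - <<'E'
from m5 import *
run("w6.pkl",205,80,3.3,[("hsL",246,459,.048),("hsR",482,459,.048),("hfarL",233,130,.048),("hfarR",490,130,.048),("pbL",205,476,.0518),("pbR",529,476,.0518)])
E
```

```text
hsL [0.5626 0.1121] tool [ 10.5507 -20.889 ] jig [ 21.7961 -21.4134]
hsR [0.5225 0.1086] tool [10.5646 19.4099] jig [-18.5028 -21.3298]
hfarL [0.5678 0.0577] tool [ 65.1952 -21.3276] jig [ 22.1024 -76.0587]
hfarR [0.5276 0.0542] tool [65.2101 19.1154] jig [-18.3405 -75.9758]
pbL [0.569  0.1144] tool [  8.8544 -27.3927] jig [ 28.3017 -19.7336]
pbR [0.5148 0.1096] tool [ 8.8735 26.9373] jig [-26.0282 -19.6212]
```

Request:
servo_tool --series '[[[0.6, 0, 0, 0], [0, 0, 4, 0], [0, 0, 4, 0], [0, 0, 4, 0], [0, 0, 4, 0], [0, 0, 4, 0], [0, 0, 4, 0], [0, 0, 4, 0], [0, 0, 3, 0], [0, 0, 0, 0]]]'

```text
t: 10.38
eef_pos: [0.541, 0.1206, 0.0296]
ee_rot: [-3.141, 0.0, -1.483]
force: [1.6, 3.6, -4.7]
width: 0.0542
gripper_force: 40.0
```

Request:
servo_tool --series '[[[0, 0, 2, 0], [0, 0, 2, 0], [0, 0, 2, 0], [0, 0, 1, 0], [0, 0, 0.5, 0], [0, 0, 0, 0], [0, 0, 0, 0], [0, 0, 0, 0], [0, 0, 0, 0], [0, 0, 0, 0]]]'

```text
t: 11.22
eef_pos: [0.541, 0.1206, 0.0228]
ee_rot: [-3.141, 0.001, -1.483]
force: [-0.2, 6.2, -2.8]
width: 0.0538
gripper_force: 40.0
```

Request:
servo_tool --series '[[[0, 0, 0.8, 0], [0, 0, 0, 0], [0, 0, 0, 0], [0, 0, 0, 0], [0, 0, 0, 0], [0, 0, 0, 0], [0, 0, 0, 0], [0, 0, 0, 0], [0, 0, 0, 0], [0, 0, 0, 0]]]'

```text
t: 12.05
eef_pos: [0.541, 0.1205, 0.022]
ee_rot: [-3.141, 0.0, -1.483]
force: [-0.5, 4.5, -2.5]
width: 0.0539
gripper_force: 40.0
```

Request:
servo_tool --series '[[[0, 0, 0, 0], [0, 0, 0, 0], [0, 0, 0, 0], [0, 0, 0, 0], [0, 0, 0, 0], [0, 0, 0, 0], [0, 0, -3, 0], [0, 0, -10, 0], [0, 0, -20, 0], [0, 0, -30, 0]]]' --claw -1

```text
t: 12.88
eef_pos: [0.5392, 0.1193, 0.0844]
ee_rot: [3.138, -0.002, -1.484]
force: [0.7, 0.6, -0.3]
width: 0.0878
gripper_force: 0.0
```

Request:
servo_tool --series '[[[0, 0, -35, 0], [-10, 0, -35, 0], [-15, 0, -20, 0], [-15, 0, -10, 0], [-10, 0, 0, 0], [0, 0, 0, 0], [0, 0, 0, 0], [0, 0, 0, 0], [0, 0, 0, 0], [0, 0, 0, 0]]]'

```text
t: 13.72
eef_pos: [0.5359, 0.1692, 0.1841]
ee_rot: [3.14, -0.001, -1.484]
force: [-0.1, 0.2, 0.3]
width: 0.0874
gripper_force: 0.0
```

```bash
python3 look.py w7; python3 - <<'E'
from h import *
import pickle
c,im,s=pickle.load(open("w7.pkl","rb"))
for p in [(.539,.1315,.066),(.537,.1615,.08)]: print(proj("wrist",p,c))
cv2.imwrite("pics/w7.png",cv2.resize(im[40:240,205:435],None,fx=3,fy=3,interpolation=cv2.INTER_CUBIC)[:,:,::-1])
E
```

```text
13.8167 [0.5362 0.1694 0.1845] [ 3.1407 -0.0006 -1.4837] F [ 0.5688  0.2098 -0.47  ] [ 0.082  -0.0147 -0.0477] 0.08786287559105714 qd 0.004426122527958548
[316.59760957 148.38586419]
[315.89044231 186.30584732]
```

View pics/w7.png

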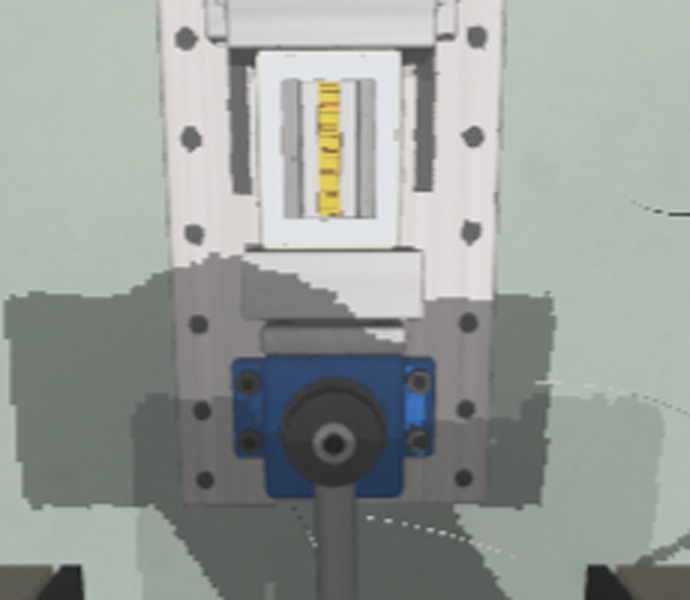

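C stands in the gap, flush between housing and clamp and centred: packer columns 243–422 against clamp columns 262–405. The lever's hub is at (334,442) and the lever points straight along jig +y, so it is near 0 rad. Next I'll grip the knob.

Request:
servo_tool --series '[[[-25, 0, 0, 0], [-26, 0, 5, 0], [-20, 0, 15, 0], [-5, 0, 20, 0], [0, 0, 20, 0], [0, 0, 15, 0], [0, 0, 12, 0], [0, 0, 7, 0], [0, 0, 3, 0], [0, 0, 0, 0]]]'

```text
t: 14.7
eef_pos: [0.5296, 0.2454, 0.0876]
ee_rot: [3.141, -0.001, -1.483]
force: [0.1, 0.5, -0.8]
width: 0.0876
gripper_force: 0.0
```

Request:
servo_tool --series '[[[0, 0, 0, 0], [0, 0, 0, 0], [0, 0, 0, 0], [0, 0, 0, 0], [0, 0, 0, 0], [0, 0, 0, 0], [0, 0, 0, 0], [0, 0, 0, 0], [0, 0, 0, 0], [0, 0, 0, 0]]]' --claw 1 --grip_force 15

```text
t: 15.53
eef_pos: [0.5296, 0.2456, 0.0881]
ee_rot: [3.142, -0.0, -1.483]
force: [0.3, -0.8, 0.4]
width: 0.0263
gripper_force: 0.0
```

Request:
servo_tool --series '[[[0, 0, 0, 0], [0, 0, 0, 0], [0, 0, 0, 0], [0.2, 4.2, 0, -0.05], [0.4, 8.5, 0, -0.1], [0.4, 8.5, 0, -0.1], [0.4, 8.5, 0, -0.1], [0.4, 8.5, 0, -0.1], [0.4, 8.5, 0, -0.1], [0, 0, 0, 0]]]'

```text
t: 16.37
eef_pos: [0.4856, 0.2284, 0.0881]
ee_rot: [3.141, -0.0, -0.929]
force: [-1.2, -1.3, -2.1]
width: 0.0198
gripper_force: 15.0
```

Request:
servo_tool --series '[[[0.4, 8.5, 0, -0.1], [0.4, 8.5, 0, -0.1], [0.4, 8.5, 0, -0.1], [0.4, 8.5, 0, -0.1], [0.4, 8.5, 0, -0.1], [0.4, 8.5, 0, -0.1], [0.4, 8.5, 0, -0.1], [0.4, 8.5, 0, -0.1], [0.4, 8.5, 0, -0.1], [0.4, 8.5, 0, -0.1]]]'

```text
t: 17.2
eef_pos: [0.4534, 0.1561, 0.0882]
ee_rot: [-3.14, -0.002, 0.068]
force: [6.3, 2.8, -8.8]
width: 0.0193
gripper_force: 15.0
```

Request:
servo_tool --series '[[[0, 3, 0, -0.05], [0, 1, 0, 0], [0, 0, 0, 0], [0, 0, 0, 0], [0, 0, 0, 0], [0, 0, 0, 0], [0, 0, 0, 0], [0, 0, 0, 0], [0, 0, 0, 0], [0, 0, 0, 0]]]'

```text
t: 18.03
eef_pos: [0.4538, 0.1521, 0.0882]
ee_rot: [-3.141, -0.002, 0.113]
force: [6.0, 0.5, -7.7]
width: 0.0193
gripper_force: 15.0
```

Request:
servo_tool --series '[[[0, 1.5, 0, 0], [0, 1.5, 0, 0], [0, 0, 0, 0], [0, 0, 0, 0], [0, 0, 0, 0], [0, 0, 0, 0], [0, 0, 0, 0], [0, 0, 0, 0], [0, 0, 0, 0], [0, 0, 0, 0]]]'

```text
t: 18.87
eef_pos: [0.454, 0.1517, 0.0882]
ee_rot: [-3.137, -0.003, 0.113]
force: [-2.5, 14.2, -6.6]
width: 0.0195
gripper_force: 15.0
```

The end stop is reached: 14 N, and the knob moves no further. Releasing and lifting.

Request:
servo_tool --series '[[[0, -2, 0, 0], [0, 0, 0, 0], [0, 0, 0, 0], [0, 0, 0, 0], [0, 0, 0, 0], [0, 0, 0, 0], [0, 0, 0, 0], [0, 0, 0, 0], [0, 0, 0, 0], [0, 0, 0, 0]]]' --claw -1

```text
t: 19.7
eef_pos: [0.4524, 0.1503, 0.0881]
ee_rot: [-3.142, -0.0, 0.117]
force: [0.2, 1.4, 0.3]
width: 0.0805
gripper_force: 0.0
```

Request:
servo_tool --series '[[[0, 0, -10, 0], [0, 0, -25, 0], [-5, 0, -30, 0], [-15, 0, -35, 0], [-15, 0, -20, 0], [-10, 0, -10, 0], [0, 0, 0, 0], [0, 0, 0, 0], [0, 0, 0, 0], [0, 0, 0, 0]]]'

```text
t: 20.53
eef_pos: [0.4077, 0.1448, 0.2171]
ee_rot: [3.141, 0.001, 0.117]
force: [0.2, -0.2, 0.2]
width: 0.0875
gripper_force: 0.0
```

```bash
python3 look.py w8; python3 - <<'E'
from h import *
import pickle
c,im,s=pickle.load(open("w8.pkl","rb"))
b=eyes.grab_frame("top"); b=cv2.resize(b[140:290,200:420],(640,436),interpolation=cv2.INTER_CUBIC)
j=np.full((600,800,3),0,np.uint8); j[:250,:400]=cv2.resize(im,(400,250)); j[250:,:]=0
a=eyes.grab_frame("scene"); j[:300,400:]=cv2.resize(a[130:280,200:400],(400,300)); j[300:600,:440]=cv2.resize(b,(440,300)); save(j,"w8")
E
```

```text
20.6333 [0.4077 0.1448 0.2171] [3.1403 0.0017 0.1164] F [0.1415 0.1507 0.44  ] [-0.0688 -0.0311 -0.0644] 0.08733878021453423 qd 0.0026769732134471163
```

View pics/w8.png

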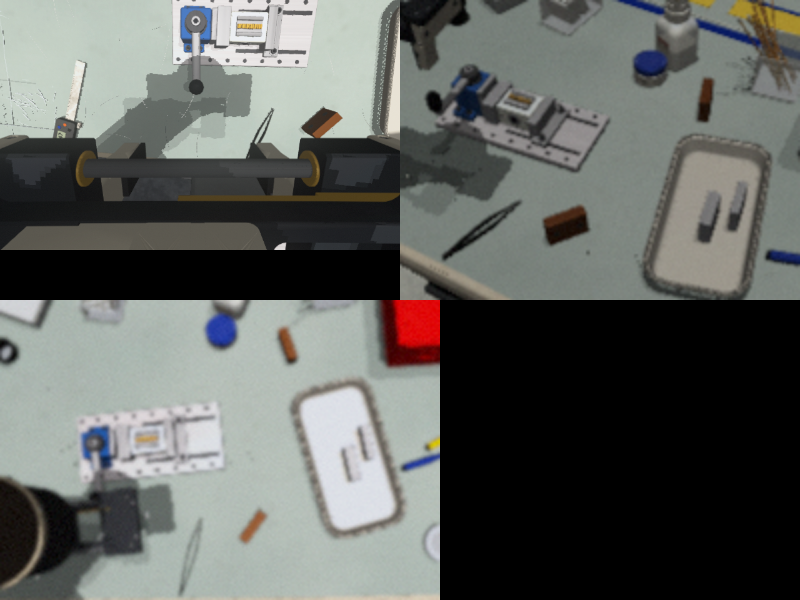

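The pictures show the lever shut along jig −x, C in the gap, the other two packers in the tray and the arm clear.

```bash
python3 -c "
from station import ticket; print(ticket.job_done())"
```

```text
the job is handed in; nothing more can be done
None
```

I handed the job in at about 21 s: the 20 mm packer went all the way down into the gap and stands there centred, the lever is shut against its end stop, and the other two packers are still in the tray; I didn't measure the pad's force, and no verdict came back.

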